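# Reset the bench gas supply with the interlock key

### The arm

A 6-joint arm with a two-finger parallel gripper is mounted at the origin on a cart in front of the work surface, level with it; the furniture and walls round the work are solid. World frame = base frame: x ahead of the robot, y to its left, z up, the work surface at z = 0. Lengths are in m, angles in rad, forces in N, time in s.
With the tool pointing down it reaches from about 0.25 to 0.725 m from the base axis. Payload 4 kg.
Tool frame: the origin (TCP) lies midway between the tips of the shut fingers; the grasp point (between the pads) lies 19 mm behind it; z points along the fingers, y is the line along which they close (so a half turn about z gives the same grasp; the last joint's range is limited). The gripper opens to 85 mm and grips with 20 to 120 N. Pads are 22 mm wide; open, the fingers measure 114 mm over their backs; the gripper's body (76 mm by 85 mm) begins 54 mm behind the grasp point. The pads swing forward as they close: fully open they stand 13 mm farther back than shut.
Start: joints at [-1.127, 0.241, 0.005, 1.335, 0, 1.571], TCP at [0.215, -0.452, 0.231] pointing down, gripper open.
Joint ranges: [-2.72, 2.72], [-1.05, 1.87], [-1.09, 1.28], [-1.99, 2.15], [-1.42, 1.44], [-3.14, 3.14]. Speed limits (rad/s): [2.79, 2.79, 3.14, 3.14, 3.14, 3.14].

### API

Orientations are given as a unit quaternion [x, y, z, w].
In Python, from workcell import get_obs, camera, job_done, silhouettes gives the robot as it stands. The module is installed in compiled form; this text tells all that it offers.
- The arm moves only by the tool drive_tool, never from a script. Its argument "increments" is a list of rows, each a list of 3 entries, a list of its own where there are three numbers: the shift along the world's x, y, z in mm, then the turn, a rotation vector about the world's x, y, z in degrees, then the opening, from 0 (shut) to 1 (fully open). A call has 1 to 8 rows; each row shifts and turns the commanded pose from where the row before left it; what a row does not reach is not made up. A row lasts 1/12 s, in which the tool goes at most 41.7 mm and 7.16 degrees, less where a joint would pass 70% of its speed; a pose out of reach is approached as far as the arm can. A call is refused whole if a number of a shift passes 41.7 or a number of a turn 7.16, either way. A call with a gripper value outside its range is refused whole. The fingers move at their own pace and stop on an object; the grip force is fixed at half the most. Time passes only in rows, so rows that do not move let the fingers close. It gives the time, the measured TCP pose, the force, the opening and the grip force at its end, in the units of the state.
- get_obs(): the state, without advancing time (a new reading comes with each control period).
- camera(name): name is "side" or "top"; returns a dict with "image" (420x560x3 uint8, red, green, blue), "K" (3x3 intrinsics, pixels), "view" (4x4, takes a point from world to camera coordinates). Camera axes: x right, y down, z forward; pixel columns grow to the right and rows downward; lengths in m; the calibration is good to about 2 mm. A picture is of the moment at which its call begins. There is no depth.
- job_done(): hands the job in; it is judged then, once.
Trained networks look in a picture, given as the dict that the camera call returned (one of the last four; its "shot" number tells which), for a name from the list of things; names that differ only in an ending like _2 or _b are one class to them, and where a whole thing is asked for, a point or a joint stands for the part that bears it (a point fixed in the world has none). Each returns a list of dicts, best first, with "conf" (0 to 1); they miss things now and then, are a little off and sometimes report something else, mostly with a low value. They report only what shows in the picture. A call takes as long as a camera call.
- silhouettes(query, picture): "region" (420x560 bool, what is visible of it) and "bbox" ([left, top, right, bottom] in pixels, round what is visible of it).
The state is a dict: "clock": time; "joint_pos": joint angles; "joint_vel": joint speeds; "tau": joint torques, N m; "eef_pos": TCP position; "tool_rot": TCP orientation; "ft_force": force on the tool from outside, world axes, zero at the start; "ft_torque": the same for the moment, N m; "grip_width": finger opening in m; "grasp_force": force on a finger pad.
Only numpy, scipy, OpenCV 4.12 (cv2) and the standard library are available. Lean on these libraries where they do the work, as an engineer would, in place of code of your own. Each camera call takes 0.05 s, during which the arm holds its last target. There are 200 camera calls.

### The job

Put the bench gas back on after a trip: on the grey reset station turn the selector to the position marked with three dots, then take the round-bowed key out of the wooden key block and push it fully home in the station's lock, working it past the stiff pins. Turn the key a quarter turn clockwise to its stop and keep holding it there against its return spring: finish while still gripping the turned key. Leave the square-bowed key in its block and do not knock the bottle, jar, crucible or tongs about.

Things in the scene. Friction and masses are not known exactly. Their poses are not given: they have to be found in the camera images.
- station: Grey die-cast gas reset station, fixed, flat top, 98 (x) x 184 (y) x 56 mm high. Origin at the centre of its underside; x to its back (conduit), y to its left seen from the front, z up. Selector axis at x -6, y +46 mm; lock axis at x -6, y -46 mm. Nothing on its top is over 68 mm high but the selector (89 mm).
- selector_grip (a point): On the selector's upright axis, 87 mm above the worktop, 2 mm below the handle's top. Turns with it: x along the handle to its pointed end, z up. The handle is a black bar, 12 mm thick (y) with parallel sides, 37 mm long (x -18 to +19), 23 mm tall, on a hub disc of 35 mm diameter whose top is 66 mm above the worktop. Grip across the 12 mm from above.
- selector (a joint): Selector angle, rad, growing clockwise from above. Four click positions 40 degrees apart, marked by one to four black dots: 0, 0.698, 1.396 (three dots: pointed end 20 degrees clockwise of the station's x), 2.094. Starts at one or two dots. About 0.07 N m takes it over a click; let go near a position, it springs into it.
- lock_mouth (a point): Centre of the top face of the lock's round steel bezel (39 mm diameter), 68 mm above the worktop; axes as the station's. The keyway is a slot 14.6 mm along x by 6.6 mm along y, with sloping lead-ins 3 mm wider on every side at the top. The bezel is fixed and 7 mm thick; under it the plug that turns has the same slot.
- lock (a joint): Angle of the lock's plug, rad: 0 at rest, growing as the key turns it clockwise from above, up to a stop at 1.571. A spring turns it back (0.03 N m at rest, 0.14 at the stop). It turns only with the key fully home (31 mm deep). The blade has some 7 degrees of play in it, so the key turns that much farther than the plug.
- lock_pins (a point): Point on the lock's axis, 22 mm below lock_mouth, between two stiff sprung pins that stand in the plug's slot from its two long sides, 19 and 25 mm below lock_mouth. They press on the blade's flats: pushing the key straight past takes 10 to 20 N; turning it to and fro by 4 to 6 degrees while pushing about halves that.
- key: The right key: steel, 35 to 70 g, round bow. Origin at the blade's tip; z up the key to the bow, x across its width, y across its thickness; the same when turned half round. Blade 13 x 5 mm, z 0 to 22, tapered over the lowest 6 mm; round neck 5 mm thick, z 22 to 31. Starts upright in one slot of the block, its shoulder on the block's top (36 mm up).
- key_shoulder (a point): Centre of the underside of the right key's shoulder (26 x 8 x 5 mm), 31 mm above its tip; axes as the key's. The shoulder rests on the bezel, this point at lock_mouth, when the key is home, either way round.
- key_bow (a point): Centre of the right key's bow, a flat round ring of 34 mm diameter and 8 mm thickness (its y), 51 mm above the key's tip, 20 mm above its shoulder; axes as the key's. Grip the bow across the 8 mm from above.
- spare_key: The other key, for another lock, told by its smaller square bow (26 x 8 x 26 mm). Origin at the blade's tip, axes as the key's, blade 13 x 5 x 22 mm without a neck. It stands in the other slot of the block and stays there.
- key_rack: Wooden key block, fixed, 136 (x) x 46 (y) x 36 mm high on a 150 x 58 mm foot. Origin at the centre of its underside, x along its length. Two slots, 15 x 7 mm and 32 mm deep, at x -36 and +36 mm, long side along x; which key stands in which varies.
- reagent_bottle: Small capped reagent bottle, 49 mm diameter, 95 mm high, upright behind the work; origin under its centre. Not to be moved.
- crucible: Porcelain crucible, 45 mm diameter, 36 mm high, near the front edge; origin under its centre. Not to be moved.
- jar: Open glass jar, 60 mm diameter, 85 mm high, behind the key block; origin under its centre. Not to be moved.
- tongs: Steel tongs lying flat near the front edge, 12 x 125 x 9 mm; origin under their centre, y along them. Not to be moved.

How it is judged:
By the outcome, as a careful person would: the job done as asked, in the order asked, and still so for the second after the job is handed in, while the arm keeps its last pose, push and grip.
It also fails if it takes over 64 s, if anything falls off the work surface, if the arm or the gripper's body presses on something with over 40 N, if the wrist force passes 120 N, or if a joint passes its speed limit or range.

## Working session

There is one attempt and no reset: what is moved stays moved. The work goes in short steps, Python scripts to look and compute and a tool call to move; the robot and the scene stay as the last step left them, time stands still between calls to the robot, and variables do not carry over. Pictures are saved under pics/ and viewed, at most 10 in all, crops included, and the job is handed in when it is done.

Besides the shell and the picture viewer there is one more tool, called after "Emit:" by a JSON object that holds its "name" and its "arguments". drive_tool: Moves the arm, as the interface text tells. Its arguments: {"type":"object","properties":{"increments":{"type":"array"}},"required":["increments"]}

```bash
mkdir -p pics; cat > h.py <<'E'
import numpy as np, cv2
from workcell import *
def save(p,n): cv2.imwrite('pics/'+n+'.png',p['image'][:,:,::-1])
def ray(p,uv):
    V=np.array(p['view']);R=V[:3,:3];t=V[:3,3]
    d=R.T@np.linalg.solve(p['K'],[uv[0],uv[1],1.]);return -R.T@t,d
def atz(p,uv,z):
    c,d=ray(p,uv);return c+d*(z-c[2])/d[2]
def tri(p,a,q,b):
    c1,d1=ray(p,a);c2,d2=ray(q,b);d1/=np.linalg.norm(d1);d2/=np.linalg.norm(d2)
    s=np.linalg.lstsq(np.c_[d1,-d2],c2-c1,rcond=None)[0]
    A=c1+d1*s[0];B=c2+d2*s[1];return (A+B)/2,np.linalg.norm(A-B)
def proj(p,X):
    V=np.array(p['view']);x=p['K']@(V[:3,:3]@np.array(X)+V[:3,3]);return x[:2]/x[2]
def cen(r):
    ys,xs=np.nonzero(r);return np.array([xs.mean(),ys.mean()])
E
python3 - <<'E'
from h import *
P={n:camera(n) for n in('top','side')}
im=np.hstack([P['top']['image'],P['side']['image']])
for n in P:
    save(P[n],n+'0'); c,_=ray(P[n],(280,210));print(n,c.round(3),P[n]['K'][0,0])
    np.savez('cal_'+n,K=P[n]['K'],view=P[n]['view'])
    for q in['station','selector','key','key_bow','spare_key','key_rack','reagent_bottle','crucible','jar','tongs']:
        for r in silhouettes(q,P[n])[:2]: print(n,q,round(r['conf'],2),np.array(r['bbox']).round(),cen(r['region']).round(1),r['region'].sum())
print(get_obs())
E
```

```text
top [0.418 0.067 1.163] 468.10601384587983
top station 0.89 [305. 175. 399. 235.] [353.7 210.5] 3481
top selector 0.63 [330. 200. 347. 218.] [336.1 208.6] 177
top key 0.16 [305. 169. 399. 237.] [353.6 210.4] 3647
top key_bow 0.56 [240. 242. 252. 247.] [243.8 243. ] 58
top spare_key 0.46 [209. 234. 221. 239.] [214.  238.4] 42
top key_rack 0.73 [201. 228. 266. 257.] [231.9 241.9] 1398
top reagent_bottle 0.85 [268. 135. 290. 154.] [275.6 144.8] 382
top reagent_bottle 0.69 [304. 174. 398. 240.] [353.7 210.2] 3575
top crucible 0.83 [291. 276. 315. 292.] [302.  282.1] 275
top jar 0.94 [190. 133. 212. 161.] [200.5 146.8] 597
top tongs 0.69 [240. 242. 251. 246.] [243.6 243.1] 50
top tongs 0.64 [173. 282. 222. 291.] [196.6 285.6] 152
side [0.276 0.792 0.772] 439.3951705099616
side selector 0.74 [280. 186. 296. 201.] [286.8 192.6] 174
side selector 0.52 [156. 251. 185. 295.] [169.6 275.1] 997
side spare_key 0.7 [198. 202. 216. 241.] [204.5 221.9] 571
side spare_key 0.51 [262. 166. 325. 231.] [290.4 197.3] 2684
side key_rack 0.86 [254. 259. 303. 324.] [280.4 290.2] 1506
side key_rack 0.37 [197.
[... 324 characters left out ...]
29
{'clock': 1.1, 'joint_pos': array([-1.12699432e+00,  2.40603806e-01,  4.99489747e-03,  1.33519362e+00,
        3.21160989e-06,  1.57082683e+00]), 'joint_vel': array([-0.00118534,  0.00118306, -0.00025562,  0.00115878, -0.00103843,
       -0.0005602 ]), 'tau': array([-5.87992799e-04, -3.72220767e+01,  2.52694577e+01,  1.17321630e-03,
       -4.25623023e-05,  4.17974732e-06]), 'eef_pos': array([ 0.2146888 , -0.451562  ,  0.23130261]), 'tool_rot': array([ 9.75484187e-01,  2.20069535e-01,  8.84186054e-07, -3.37711839e-06]), 'ft_force': array([0.00262007, 0.15854834, 0.33464945]), 'ft_torque': array([-0.02675896,  0.06415893,  0.02054067]), 'grasp_force': 0.0, 'grip_width': 0.0855283417284512}
```

View pics/top0.png

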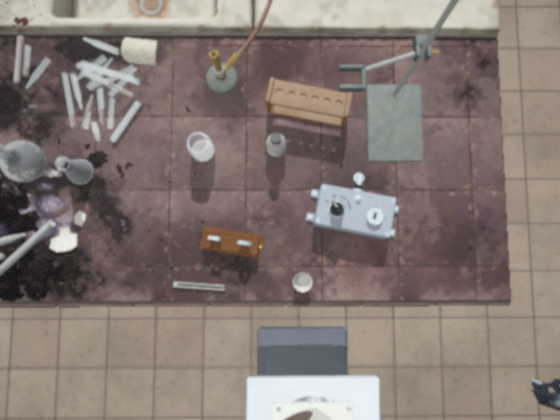

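View pics/side0.png

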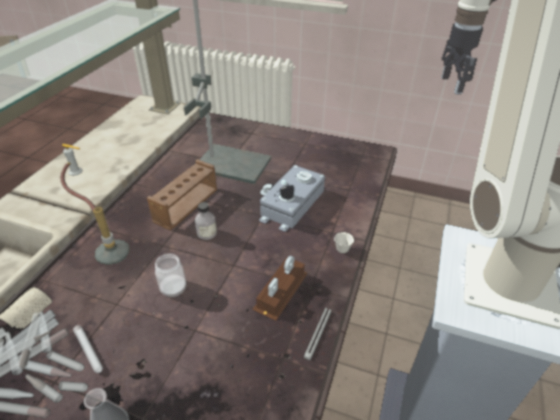

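The top view shows the station at about (354,210), the key block at about (232,242), the crucible at (302,282) and the tongs at (198,286). The side view shows the station at about (292,195) and the block at (280,288), with two keys standing in it. I'll enlarge these areas.

```bash
python3 - <<'E'
import cv2,numpy as np
t=cv2.imread('pics/top0.png');s=cv2.imread('pics/side0.png')
r=lambda a:cv2.resize(a,(400,300),interpolation=cv2.INTER_CUBIC)
# 80x60 crops x5
o=np.vstack([np.hstack([r(t[212:272,195:275]),r(t[180:240,315:395])]),np.hstack([r(s[250:310,245:325]),r(s[165:225,255:335])])])
cv2.imwrite('pics/crop0.png',o)
E
```

```text
(no output)
```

View pics/crop0.png

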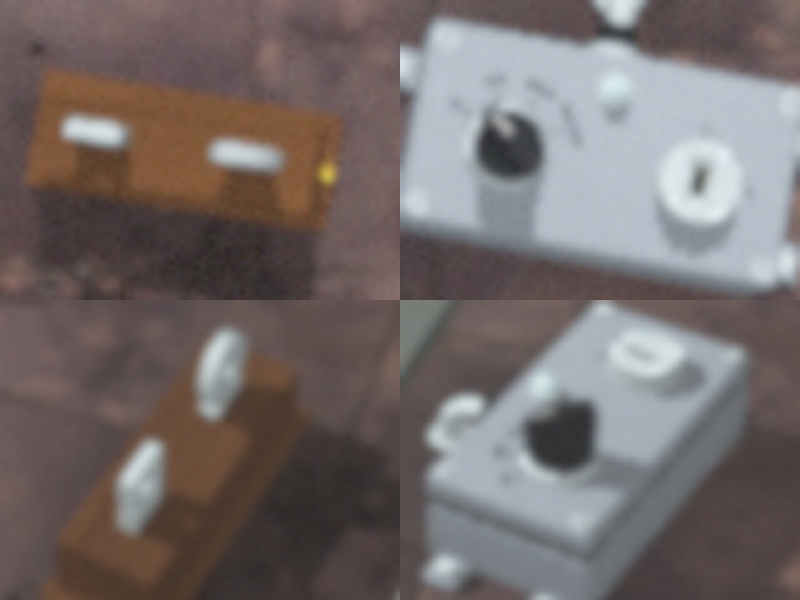

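The round-bowed key is in the right slot in the top view, the far one in the side view. The lock is at about (375,216) in the top view and the selector at about (336,209). Next I'll fit edge models in both views.

```bash
cat > fit.py <<'E'
from h import *
from scipy.optimize import minimize
P=[]
for n in('top','side'):
    c=np.load(f'cal_{n}.npz');P.append(dict(K=c['K'],view=c['view'],image=cv2.imread(f'pics/{n}0.png')[:,:,::-1]))
def box(x,y,yaw,lx,ly,z):
    a=np.array([[-1,-1],[1,-1],[1,1],[-1,1]])*[lx/2,ly/2]
    R=np.array([[np.cos(yaw),-np.sin(yaw)],[np.sin(yaw),np.cos(yaw)]]);a=a@R.T+[x,y]
    return np.c_[a,np.full(4,z)]
def edgefit(x0,lx,ly,z,views=(0,1),fz=False):
    G=[]
    for p in P:
        g=cv2.GaussianBlur(p['image'].astype(np.float32),(0,0),1.0)
        G.append(np.sqrt(sum(cv2.Sobel(g,cv2.CV_32F,1,0)[...,i]**2+cv2.Sobel(g,cv2.CV_32F,0,1)[...,i]**2 for i in range(3))))
    def cost(v):
        b=box(v[0],v[1],v[2],lx,ly,v[3] if fz else z);s=0
        t=np.linspace(.08,.92,60)[:,None]
        for i in views:
            for k in range(4):
                pts=b[k]*(1-t)+b[(k+1)%4]*t
                uv=np.array([proj(P[i],q) for q in pts]).astype(np.float32)
                s-=np.sqrt(cv2.remap(G[i],uv[:,0],uv[:,1],cv2.INTER_LINEAR)).mean()
        return s
    best=None
    rng=np.random.default_rng(0)
    for _ in range(14):
        st=np.array(list(x0)+([z] if fz else []))+rng.normal(size=3+fz)*np.array([.006,.006,.06,.004][:3+fz])
        r=minimize(cost,st,method='Nelder-Mead',options=dict(xatol=1e-5,fatol=1e-3,initial_simplex=None))
        if best is None or r.fun<best.fun:best=r
    return best.x,best.fun
E
python3 - <<'E'
from fit import *
t,s=P
up=lambda h,x,y:np.array([x/5+h[0]-.4,y/5+h[1]-.4])
T1,T2,S1,S2=(195,212),(315,180),(245,250),(255,165)
print('lock',tri(t,up(T2,300,182),s,up(S2,248,54)))
print('sel',tri(t,up(T2,108,142),s,up(S2,163,115)))
print('bow',tri(t,up(T1,247,155),s,up(S1,222,65)))
print('spare',tri(t,up(T1,95,132),s,up(S1,143,180)))
m=tri(t,up(T2,300,182),s,up(S2,248,54))[0];n=tri(t,up(T2,108,142),s,up(S2,163,115))[0]
d=n-m;yaw=np.arctan2(-d[0],d[1]);print('yaw',yaw)
c=(m+n)/2+.006*np.array([np.cos(yaw),np.sin(yaw),0])
for fz in(0,1):
  for v in((0,1),(0,),(1,)):
    if fz and len(v)<2:continue
    print('st',v,edgefit((c[0],c[1],yaw),.098,.184,.056,v,fz))
a=tri(t,up(T1,247,155),s,up(S1,222,65))[0];b=tri(t,up(T1,95,132),s,up(S1,143,180))[0]
d=b-a;yr=np.arctan2(d[1],d[0]);yr=yr-np.pi;print(yr)
c=(a+b)/2
for v,fz in(((0,1),0),((0,),0),((1,),0),((0,1),1)): print('rack',v,edgefit((c[0],c[1],yr),.136,.046,.036,v,fz))
E
```

```text
lock (array([ 0.53565381, -0.14541651,  0.06350627]), np.float64(0.0003562062569078541))
sel (array([ 0.55245432, -0.05210524,  0.08473659]), np.float64(0.0011972732970768117))
bow (array([0.47348669, 0.16370123, 0.05436062]), np.float64(0.000869383555850414))
spare (array([0.4841409 , 0.23566253, 0.05337187]), np.float64(0.0002670510756610082))
yaw -0.17813943875243818
st (0, 1) (array([ 0.55134812, -0.0979949 , -0.20266194]), np.float64(-120.00566864013672))
st (0,) (array([ 0.55085186, -0.10144368, -0.18800189]), np.float64(-63.67192077636719))
st (1,) (array([ 0.55176934, -0.09358184, -0.20595134]), np.float64(-60.82544708251953))
st (0, 1) (array([ 0.55230942, -0.10178342, -0.18853843,  0.05015266]), np.float64(-123.19634246826172))
-1.7177832269594329
rack (0, 1) (array([ 0.49789477,  0.19771804, -1.736427  ]), np.float64(-71.37753295898438))
rack (0,) (array([ 0.45404358,  0.19291778, -1.9023426 ]), np.float64(-37.50843048095703))
rack (1,) (array([ 0.48075879,  0.22083811, -1.69268181]), np.float64(-39.961856842041016))
rack (0, 1) (array([ 0.49809805,  0.19748084, -1.73405481,  0.03474922]), np.float64(-71.4446029663086))
```

Heights check to within about 4 mm, and positions agree between the two methods. Next is the selector's starting angle.

```bash
python3 - <<'E'
from fit import *
yaw=-.187
for i,p in enumerate(P):
    g=cv2.cvtColor(np.ascontiguousarray(p['image']),cv2.COLOR_RGB2GRAY).astype(float)
    for sel in(0,.698):
        h=yaw+1.047-sel;best=(-1e9,)
        for dx in np.arange(-.006,.0061,.002):
          for dy in np.arange(-.006,.0061,.002):
            c=np.array([.5525+dx,-.0535+dy]);u=np.array([np.cos(h),np.sin(h)]);v=np.array([-u[1],u[0]])
            m=np.zeros(g.shape,np.uint8);d=np.zeros_like(m)
            pts=[proj(p,[*(c+u*a+v*b),z])*16 for a,b in((-.018,-.006),(-.018,.006),(.012,.006),(.019,0),(.012,-.006)) for z in(.066,.089)]
            cv2.fillConvexPoly(m,cv2.convexHull(np.array(pts).astype(np.int32)),1,shift=4)
            d=cv2.dilate(m,np.ones((5,5)))-m
            s=g[d>0].mean()-g[m>0].mean()
            if s>best[0]:best=(s,c,m.sum(),g[m>0].mean())
        print(i,sel,best)
    h0=proj(p,[.5525,-.0535,.066]);print(h0)
E
```

```text
0 0 (np.float64(58.091489874638384), array([ 0.5465, -0.0535]), np.uint64(122), np.float64(87.75409836065573))
0 0.698 (np.float64(48.90711902113459), array([ 0.5485, -0.0595]), np.uint64(116), np.float64(97.6896551724138))
[335.86409445 208.70949181]
1 0 (np.float64(70.80106621773287), array([ 0.5525, -0.0475]), np.uint64(162), np.float64(75.0246913580247))
1 0.698 (np.float64(65.490625), array([ 0.5545, -0.0475]), np.uint64(160), np.float64(75.36875))
[287.4500614  193.06699956]
```

The starting angle is one dot: the white pointer line and the silhouette scores agree. Moving above the selector.

Emit:
{"name": "drive_tool", "arguments": {"increments": [[[11.7, 13.7, 0], [0, 0, 7], 0.6], [[11.7, 13.7, 0], [0, 0, 7], 0.6], [[11.7, 13.7, 0], [0, 0, 7], 0.6], [[11.7, 13.7, 0], [0, 0, 7], 0.6], [[11.7, 13.7, 0], [0, 0, 7], 0.6], [[11.7, 13.7, 0], [0, 0, 7], 0.6], [[11.7, 13.7, 0], [0, 0, 7], 0.6], [[11.7, 13.7, 0], [0, 0, 7], 0.6]]}}

```text
clock: 1.77
eef_pos: [0.3088, -0.3413, 0.2314]
tool_rot: [0.756, 0.655, 0.0, 0.0]
ft_force: [0.2, -0.2, -0.0]
grip_width: 0.0511
grasp_force: 0.0
```

Emit:
{"name": "drive_tool", "arguments": {"increments": [[[11.7, 13.7, 0], [0, 0, 7], 0.6], [[11.7, 13.7, 0], [0, 0, 7], 0.6], [[11.7, 13.7, 0], [0, 0, 7], 0.6], [[11.7, 13.7, 0], [0, 0, 7], 0.6], [[11.7, 13.7, 0], [0, 0, 7], 0.6], [[11.7, 13.7, 0], [0, 0, 7], 0.6], [[11.7, 13.7, 0], [0, 0, 7], 0.6], [[11.7, 13.7, 0], [0, 0, 7], 0.6]]}}

```text
clock: 2.43
eef_pos: [0.4024, -0.2316, 0.2314]
tool_rot: [0.36, 0.933, -0.0, 0.0]
ft_force: [0.1, -0.8, 0.1]
grip_width: 0.0513
grasp_force: 0.0
```

Emit:
{"name": "drive_tool", "arguments": {"increments": [[[11.7, 13.7, -5], [0, 0, 7], 0.6], [[11.7, 13.7, -5], [0, 0, 7], 0.6], [[11.7, 13.7, -5], [0, 0, 7], 0.6], [[11.7, 13.7, -5], [0, 0, 7], 0.6], [[11.7, 13.7, -5], [0, 0, 7], 0.6], [[11.7, 13.7, -5], [0, 0, 7], 0.6], [[11.7, 13.7, -10], [0, 0, 7], 0.6], [[11.7, 13.7, -10], [0, 0, 7], 0.6]]}}

```text
clock: 3.1
eef_pos: [0.4964, -0.1221, 0.1813]
tool_rot: [-0.12, 0.993, -0.0, 0.001]
ft_force: [0.7, -0.0, -0.1]
grip_width: 0.0513
grasp_force: 0.0
```

Emit:
{"name": "drive_tool", "arguments": {"increments": [[[11.7, 13.7, -10], [0, 0, 7], 0.6], [[11.7, 13.7, -10], [0, 0, 7], 0.6], [[11.7, 13.7, 0], [0, 0, 7], 0.6], [[11.7, 13.7, 0], [0, 0, 7], 0.6], [[11.7, 13.7, 0], [0, 0, 7], 0.6], [[0, 0, 0], [0, 0, 0], 0.6]]}}

```text
clock: 3.6
eef_pos: [0.5559, -0.052, 0.1611]
tool_rot: [-0.413, 0.911, 0.0, 0.001]
ft_force: [-0.0, -0.3, -0.2]
grip_width: 0.0516
grasp_force: 0.0
```

Emit:
{"name": "drive_tool", "arguments": {"increments": [[[-3, -2, -20], [0, 0, 0], 0.6], [[0, 0, -20], [0, 0, 0], 0.6], [[0, 0, -15], [0, 0, 0], 0.6], [[0, 0, -15], [0, 0, 0], 0.6], [[0, 0, -10], [0, 0, 0], 0.6], [[0, 0, 0], [0, 0, 0], 0.6]]}}

```text
clock: 4.1
eef_pos: [0.5488, -0.0565, 0.079]
tool_rot: [-0.409, 0.912, 0.001, -0.002]
ft_force: [-1.5, 0.5, -1.1]
grip_width: 0.0513
grasp_force: 0.0
```

```bash
python3 - <<'E'
from h import *
p=camera('top');q=camera('side')
r=lambda a:cv2.resize(a,(400,300),interpolation=cv2.INTER_CUBIC)
cv2.imwrite('pics/c1.png',np.hstack([r(p['image'][180:240,300:380]),r(q['image'][155:215,250:330])])[:,:,::-1])
E
```

```text
(no output)
```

View pics/c1.png

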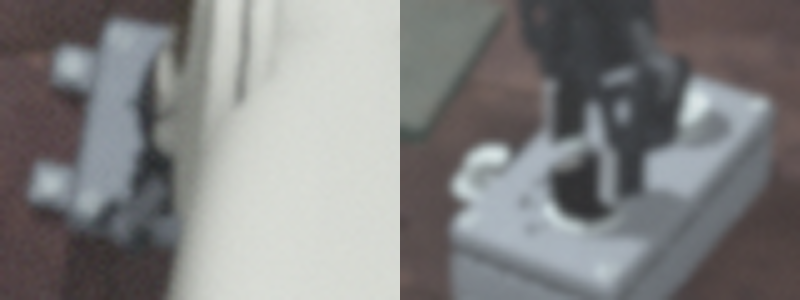

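The top view is hidden by the arm. The side view shows the fingers straddling the selector, whose handle sits at about (315,188). Check the settled pose, then descend the last 9 mm.

Emit:
{"name": "drive_tool", "arguments": {"increments": [[[0, 0, -4], [0, 0, 0], 0.6], [[0, 0, -4], [0, 0, 0], 0.6], [[0, 0, 0], [0, 0, 0], 0.6]]}}

```text
clock: 4.45
eef_pos: [0.551, -0.0563, 0.0732]
tool_rot: [-0.41, 0.912, -0.0, 0.0]
ft_force: [-0.3, 0.4, 0.1]
grip_width: 0.0511
grasp_force: 0.0
```

Emit:
{"name": "drive_tool", "arguments": {"increments": [[[2, 2, -2], [0, 0, 0], 0.6], [[0, 0, 0], [0, 0, 0], 0.3], [[0, 0, 0], [0, 0, 0], 0.1], [[0, 0, 0], [0, 0, 0], 0.0], [[0, 0, 0], [0, 0, 0], 0.0], [[0, 0, 0], [0, 0, 0], 0.0]]}}

```text
clock: 4.95
eef_pos: [0.5536, -0.0543, 0.0717]
tool_rot: [-0.41, 0.912, -0.0, 0.001]
ft_force: [0.9, -0.2, 1.6]
grip_width: 0.0107
grasp_force: 61.4
```

The grip is aligned and the forces are tiny. Turn 80° clockwise.

Emit:
{"name": "drive_tool", "arguments": {"increments": [[[0, 0, 0], [0, 0, -6.7], 0], [[0, 0, 0], [0, 0, -6.7], 0], [[0, 0, 0], [0, 0, -6.7], 0], [[0, 0, 0], [0, 0, -6.7], 0], [[0, 0, 0], [0, 0, -6.7], 0], [[0, 0, 0], [0, 0, -6.7], 0]]}}

```text
clock: 5.45
eef_pos: [0.5538, -0.0548, 0.0717]
tool_rot: [-0.069, 0.998, -0.001, 0.001]
ft_force: [1.8, -0.6, 1.7]
grip_width: 0.0104
grasp_force: 61.4
```

Emit:
{"name": "drive_tool", "arguments": {"increments": [[[0, 0, 0], [0, 0, -6.7], 0], [[0, 0, 0], [0, 0, -6.7], 0], [[0, 0, 0], [0, 0, -6.7], 0], [[0, 0, 0], [0, 0, -6.7], 0], [[0, 0, 0], [0, 0, -6.7], 0], [[0, 0, 0], [0, 0, -6.6], 0], [[0, 0, 0], [0, 0, 0], 0]]}}

```text
clock: 6.03
eef_pos: [0.5537, -0.0553, 0.0718]
tool_rot: [0.276, 0.961, -0.001, 0.001]
ft_force: [1.6, -3.8, 1.5]
grip_width: 0.0102
grasp_force: 61.4
```

```bash
python3 -c "
from h import *
o=get_obs();print(o['ft_torque'],o['ft_force'],o['eef_pos'],o['tool_rot'],o['joint_pos'],o['grip_width'])"
```

```text
[-0.73481508 -0.17555544  0.08635232] [ 1.55365406 -3.84561974  1.49611305] [ 0.55367347 -0.05531073  0.07177219] [ 2.75725497e-01  9.61235566e-01 -7.66735246e-04  1.02401989e-03] [-0.09854375  0.4666849  -0.10361773  0.99875478 -0.00187675  0.46014384] 0.010150626416720826
```

Release, lift, and head for the round key.

Emit:
{"name": "drive_tool", "arguments": {"increments": [[[0, 0, 0], [0, 0, 0], 0.6], [[0, 0, 0], [0, 0, 0], 0.6], [[0, 0, 5], [0, 0, 0], 0.6], [[0, 0, 25], [0, 0, 0], 0.6], [[0, 0, 30], [0, 0, 0], 0.6], [[0, 0, 30], [0, 0, 0], 0.6]]}}

```text
clock: 6.53
eef_pos: [0.5519, -0.0538, 0.1617]
tool_rot: [0.274, 0.962, 0.0, -0.001]
ft_force: [0.2, -0.4, 0.4]
grip_width: 0.0512
grasp_force: 0.0
```

Emit:
{"name": "drive_tool", "arguments": {"increments": [[[-10, 27.4, 0], [0, 0, -6.7], 0.6], [[-10, 27.4, 0], [0, 0, -6.7], 0.6], [[-10, 27.4, 0], [0, 0, -6.7], 0.6], [[-10, 27.4, 0], [0, 0, -6.7], 0.6], [[-10, 27.4, 0], [0, 0, -6.7], 0.6], [[-10, 27.4, 0], [0, 0, -6.7], 0.6], [[-10, 27.4, 0], [0, 0, -6.7], 0.6], [[-10, 27.4, 0], [0, 0, -6.7], 0.6]]}}

```text
clock: 7.2
eef_pos: [0.472, 0.1664, 0.1617]
tool_rot: [0.68, 0.733, 0.0, -0.0]
ft_force: [1.5, 0.2, -0.4]
grip_width: 0.0511
grasp_force: 0.0
```

Emit:
{"name": "drive_tool", "arguments": {"increments": [[[0, 0, -5], [0, 0, -6.7], 0.6], [[0, 0, -5], [0, 0, -6.2], 0.6], [[0, 0, 0], [0, 0, 0], 0.6], [[0, 0, 0], [0, 0, 0], 0.6]]}}

```text
clock: 7.53
eef_pos: [0.4725, 0.1651, 0.1513]
tool_rot: [0.756, 0.655, -0.0, -0.0]
ft_force: [-0.9, -0.1, 0.4]
grip_width: 0.0512
grasp_force: 0.0
```

```bash
python3 - <<'E'
from h import *
p=camera('top');q=camera('side')
r=lambda a:cv2.resize(a,(400,300),interpolation=cv2.INTER_CUBIC)
cv2.imwrite('pics/c2.png',np.vstack([np.hstack([r(p['image'][180:240,315:395]),r(q['image'][165:225,255:335])]),np.hstack([r(p['image'][212:272,195:275]),r(q['image'][245:305,245:325])])])[:,:,::-1])
print(get_obs()['eef_pos'],get_obs()['tool_rot'])
E
```

```text
[0.47308953 0.16481352 0.15166951] [ 7.56123387e-01  6.54429063e-01  1.49730523e-04 -4.82884137e-05]
```

View pics/c2.png

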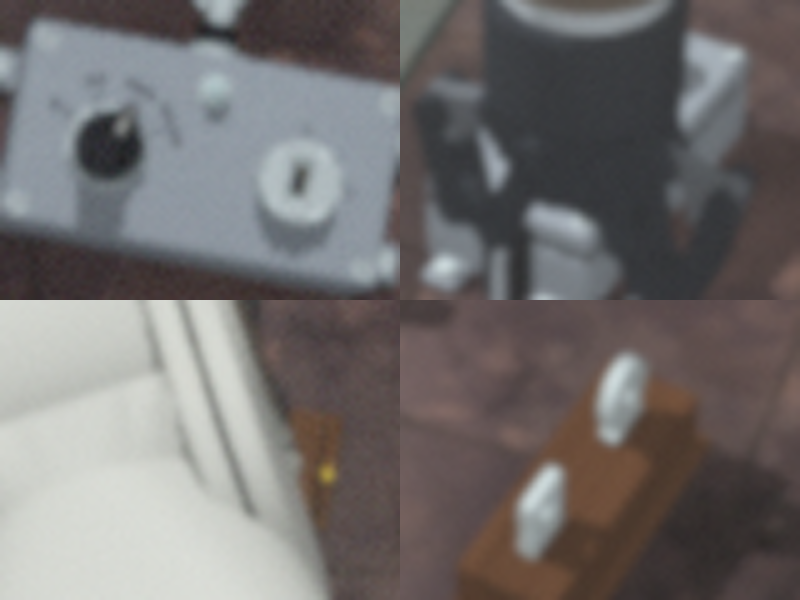

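The selector now points at the third mark (pointer near crop (123,118), about 30° clockwise), and the keys are undisturbed. Descend on the round key.

Emit:
{"name": "drive_tool", "arguments": {"increments": [[[0.5, -1, -20], [0, 0, 0], 0.6], [[0, 0, -25], [0, 0, 0], 0.6], [[0, 0, -25], [0, 0, 0], 0.6], [[0, 0, -20], [0, 0, 0], 0.6], [[0, 0, -10], [0, 0, 0], 0.6], [[0, 0, -7], [0, 0, 0], 0.6], [[0, 0, 0], [0, 0, 0], 0.6], [[0, 0, 0], [0, 0, 0], 0.6]]}}

```text
clock: 8.3
eef_pos: [0.4742, 0.164, 0.0449]
tool_rot: [0.757, 0.654, 0.0, 0.0]
ft_force: [-0.2, -0.3, 0.1]
grip_width: 0.0512
grasp_force: 0.0
```

```bash
python3 - <<'E'
from h import *
q=camera('side');o=get_obs();print(o['eef_pos'],o['ft_force'])
r=lambda a:cv2.resize(a,(640,480),interpolation=cv2.INTER_CUBIC)
cv2.imwrite('pics/c3.png',r(q['image'][245:305,245:325])[:,:,::-1])
E
```

```text
[0.47456235 0.16418928 0.04542761] [-0.27394674 -0.87182682  0.04889615]
```

View pics/c3.png

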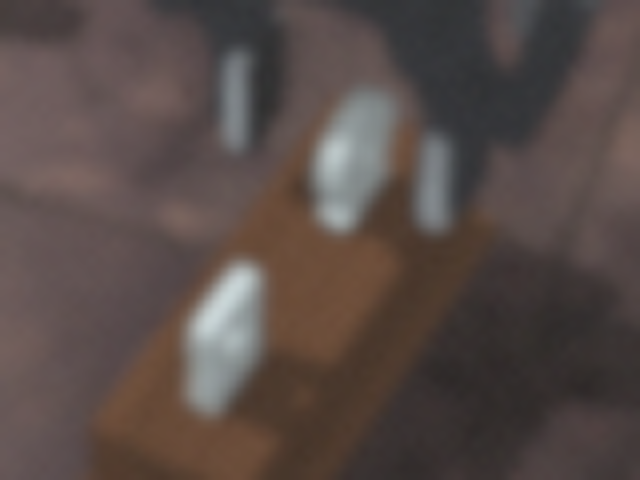

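The pads straddle the round bow: pads at crop (235,100) and (435,185), bow centre at (352,155). Lower 3 mm and close.

Emit:
{"name": "drive_tool", "arguments": {"increments": [[[0, 0, -3], [0, 0, 0], 0.4], [[0, 0, 0], [0, 0, 0], 0.2], [[0, 0, 0], [0, 0, 0], 0.0], [[0, 0, 0], [0, 0, 0], 0.0], [[0, 0, 0], [0, 0, 0], 0.0], [[0, 0, 0], [0, 0, 0], 0.0]]}}

```text
clock: 8.85
eef_pos: [0.4722, 0.1643, 0.0416]
tool_rot: [0.757, 0.654, -0.001, -0.001]
ft_force: [-4.8, 1.7, 6.1]
grip_width: 0.0032
grasp_force: 60.1
```

```bash
python3 - <<'E'
from h import *
q=camera('side');o=get_obs();print(o['eef_pos'],o['ft_force'],o['ft_torque'],o['grip_width'],o['grasp_force'])
r=lambda a:cv2.resize(a,(640,480),interpolation=cv2.INTER_CUBIC)
cv2.imwrite('pics/c4.png',r(q['image'][245:305,245:325])[:,:,::-1])
E
```

```text
[0.47222855 0.16427926 0.04156601] [-4.95297211  0.66689712  5.34588849] [ 0.26427106  1.13568625 -0.0094289 ] 0.0032095549257094205 60.1361531035252
```

View pics/c4.png

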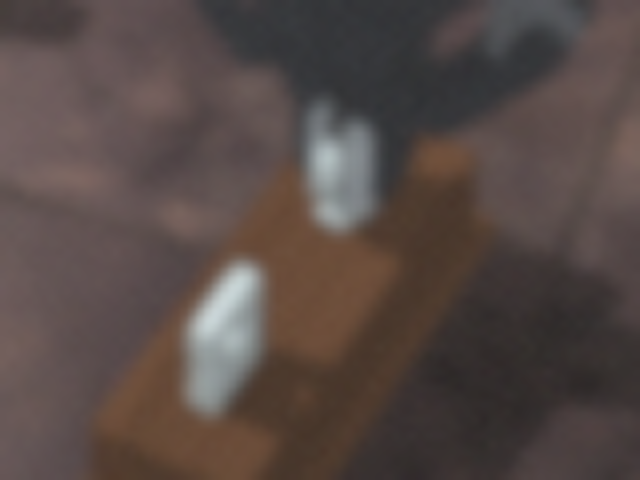

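The key is gripped between the pads, with a slight sideways load. Relieve that and lift straight up.

Emit:
{"name": "drive_tool", "arguments": {"increments": [[[-2, 0, 0], [0, 0, 0], 0], [[0, 0, 4], [0, 0, 0], 0], [[0, 0, 8], [0, 0, 0], 0]]}}

```text
clock: 9.15
eef_pos: [0.4711, 0.1636, 0.0529]
tool_rot: [0.757, 0.654, -0.001, 0.0]
ft_force: [0.2, 0.5, 0.1]
grip_width: 0.0027
grasp_force: 59.5
```

Emit:
{"name": "drive_tool", "arguments": {"increments": [[[0, 0, 10], [0, 0, 0], 0], [[0, 0, 12], [0, 0, 0], 0], [[0, 0, 20], [0, 0, 0], 0], [[0, 0, 25], [0, 0, 0], 0], [[0, 0, 20], [0, 0, 0], 0], [[0, 0, 0], [0, 0, 0], 0]]}}

```text
clock: 9.65
eef_pos: [0.475, 0.1649, 0.1459]
tool_rot: [0.757, 0.654, 0.005, 0.002]
ft_force: [-0.1, 0.5, -0.4]
grip_width: 0.0029
grasp_force: 59.5
```

Emit:
{"name": "drive_tool", "arguments": {"increments": [[[4.7, -23.8, 1], [0, 0, 6.74], 0], [[4.7, -23.8, 1], [0, 0, 6.74], 0], [[4.7, -23.8, 1], [0, 0, 6.74], 0], [[4.7, -23.8, 1], [0, 0, 6.74], 0], [[4.7, -23.8, 1], [0, 0, 6.74], 0], [[4.7, -23.8, 0], [0, 0, 6.74], 0], [[4.7, -23.8, 0], [0, 0, 6.74], 0]]}}

```text
clock: 10.23
eef_pos: [0.5046, -0.004, 0.1456]
tool_rot: [0.429, 0.903, 0.0, 0.0]
ft_force: [0.8, 0.1, -0.6]
grip_width: 0.0033
grasp_force: 59.4
```

Emit:
{"name": "drive_tool", "arguments": {"increments": [[[4.7, -23.8, 0], [0, 0, 6.74], 0], [[4.7, -23.8, 0], [0, 0, 6.74], 0], [[4.7, -23.8, 0], [0, 0, 6.74], 0], [[4.7, -23.8, 0], [0, 0, 6.74], 0], [[4.7, -23.8, 0], [0, 0, 6.74], 0], [[4.7, -23.8, 0], [0, 0, 6.74], 0], [[0, 0, -15], [0, 0, 0], 0], [[0, 0, -15], [0, 0, 0], 0]]}}

```text
clock: 10.9
eef_pos: [0.5339, -0.1477, 0.116]
tool_rot: [0.095, 0.995, -0.001, 0.002]
ft_force: [-0.4, -0.1, -1.1]
grip_width: 0.0029
grasp_force: 59.4
```

Emit:
{"name": "drive_tool", "arguments": {"increments": [[[0, 0, 0], [0, 0, 0], 0], [[0, 0, 0], [0, 0, 0], 0]]}}

```text
clock: 11.07
eef_pos: [0.5316, -0.1455, 0.1146]
tool_rot: [0.094, 0.996, 0.0, -0.001]
ft_force: [-0.2, -0.9, -0.5]
grip_width: 0.0032
grasp_force: 59.4
```

```bash
python3 - <<'E'
from h import *
q=camera('side');p=camera('top');o=get_obs();print(o['eef_pos'],o['tool_rot'],o['ft_force'])
r=lambda a:cv2.resize(a,(400,600),interpolation=cv2.INTER_CUBIC)
cv2.imwrite('pics/c5.png',np.hstack([r(q['image'][140:200,285:325]),r(p['image'][185:245,350:390])])[:,:,::-1])
E
```

```text
[ 0.53300925 -0.14542439  0.11609247] [ 9.35290961e-02  9.95616422e-01 -1.40817895e-04  4.79111416e-04] [ 0.54611903 -0.28414839 -0.3709135 ]
```

View pics/c5.png

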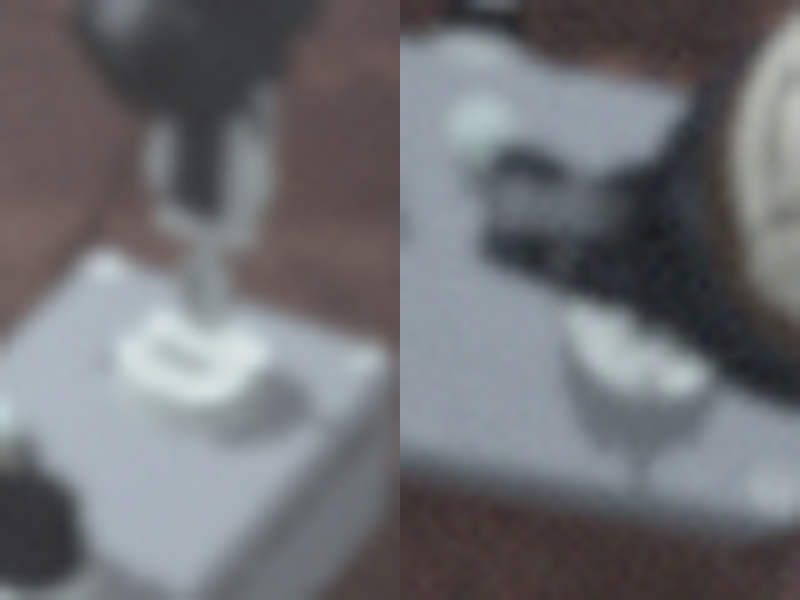

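The side view shows the blade tip at about crop (205,322) and the slot centre at (183,355). The key looks upright. I'll work out the offset.

```bash
python3 - <<'E'
from h import *
from fit import P
s=P[1];X=np.array([.533,-.1455,.0795])
a=proj(s,X)
J=np.array([proj(s,X+d)-a for d in np.eye(3)*.001]).T
print('px per mm',J.round(3)); print('expect tip-mouth if aligned', a-proj(s,X-[0,0,.0115]))
print([get_obs()['eef_pos'].round(4) for _ in range(2)])
t=P[0]
for uv in ((375,216.4),(374.6,216)): print(atz(t,uv,.068))
E
```

```text
px per mm [[-0.354 -0.11   0.017]
 [-0.075  0.203 -0.303]]
expect tip-mouth if aligned [ 0.19629043 -3.45985713]
[array([ 0.533 , -0.1454,  0.1161]), array([ 0.533 , -0.1454,  0.1161])]
[ 0.53405207 -0.14551261  0.068     ]
[ 0.53500034 -0.14458611  0.068     ]
```

Shift +3 mm in x and +0.5 mm in y, which is within the lead-in tolerance of both estimates. Then go down gently and watch the forces.

Emit:
{"name": "drive_tool", "arguments": {"increments": [[[3, 0.5, 0], [0, 0, 0], 0], [[0, 0, -4], [0, 0, 0], 0], [[0, 0, -4], [0, 0, 0], 0], [[0, 0, -3], [0, 0, 0], 0], [[0, 0, -2], [0, 0, 0], 0], [[0, 0, 0], [0, 0, 0], 0]]}}

```text
clock: 11.67
eef_pos: [0.535, -0.1447, 0.1015]
tool_rot: [0.094, 0.996, 0.0, -0.001]
ft_force: [-0.0, 0.6, -0.8]
grip_width: 0.0029
grasp_force: 59.4
```

Emit:
{"name": "drive_tool", "arguments": {"increments": [[[0, 0, -2], [0, 0, 0], 0], [[0, 0, 0], [0, 0, 0], 0]]}}

```text
clock: 11.83
eef_pos: [0.5354, -0.1449, 0.1]
tool_rot: [0.094, 0.996, 0.0, -0.0]
ft_force: [0.5, 0.2, -0.5]
grip_width: 0.0032
grasp_force: 59.4
```

Emit:
{"name": "drive_tool", "arguments": {"increments": [[[0, 0, -2], [0, 0, 0], 0], [[0, 0, -2], [0, 0, 0], 0], [[0, 0, 0], [0, 0, 0], 0]]}}

```text
clock: 12.08
eef_pos: [0.5353, -0.1455, 0.0961]
tool_rot: [0.094, 0.996, -0.001, -0.0]
ft_force: [-0.8, -0.8, -0.2]
grip_width: 0.003
grasp_force: 59.3
```

Emit:
{"name": "drive_tool", "arguments": {"increments": [[[0, 0, -2], [0, 0, 0], 0], [[0, 0, -2], [0, 0, 0], 0], [[0, 0, 0], [0, 0, 0], 0]]}}

```text
clock: 12.33
eef_pos: [0.5352, -0.1457, 0.092]
tool_rot: [0.094, 0.996, -0.001, -0.0]
ft_force: [-1.8, -2.9, 0.9]
grip_width: 0.003
grasp_force: 59.3
```

The blade is in the slot, about 12 mm deep. Ease the side load and go on to the pins.

Emit:
{"name": "drive_tool", "arguments": {"increments": [[[-0.3, -0.8, -2], [0, 0, 0], 0], [[0, 0, -2], [0, 0, 0], 0], [[0, 0, -2], [0, 0, 0], 0], [[0, 0, 0], [0, 0, 0], 0]]}}

```text
clock: 12.67
eef_pos: [0.5351, -0.1461, 0.0858]
tool_rot: [0.094, 0.996, -0.0, -0.0]
ft_force: [-0.7, -3.4, -0.3]
grip_width: 0.0027
grasp_force: 59.2
```

Now wiggle ±5° while pushing past the pins.

Emit:
{"name": "drive_tool", "arguments": {"increments": [[[0, -0.5, -1], [0, 0, 5], 0], [[0, 0, -1], [0, 0, -5], 0], [[0, 0, -1], [0, 0, -5], 0], [[0, 0, -1], [0, 0, 5], 0], [[0, 0, -1], [0, 0, 5], 0], [[0, 0, -1], [0, 0, -5], 0], [[0, 0, -1], [0, 0, -5], 0], [[0, 0, -1], [0, 0, 5], 0]]}}

```text
clock: 13.33
eef_pos: [0.5351, -0.1469, 0.0787]
tool_rot: [0.095, 0.995, -0.001, -0.0]
ft_force: [-4.4, -2.9, 9.4]
grip_width: 0.0029
grasp_force: 60.9
```

Emit:
{"name": "drive_tool", "arguments": {"increments": [[[0, 0, -1], [0, 0, 5], 0], [[0, 0, -1], [0, 0, -5], 0], [[0, 0, -1], [0, 0, -5], 0], [[0, 0, -1], [0, 0, 5], 0], [[0, 0, -1], [0, 0, 5], 0], [[0, 0, -1], [0, 0, -5], 0], [[0, 0, -1], [0, 0, -5], 0], [[0, 0, 0], [0, 0, 5], 0]]}}

```text
clock: 14.0
eef_pos: [0.5352, -0.1462, 0.0734]
tool_rot: [0.095, 0.995, -0.0, 0.0]
ft_force: [-6.2, -1.5, 14.4]
grip_width: 0.0026
grasp_force: 61.6
```

Emit:
{"name": "drive_tool", "arguments": {"increments": [[[-0.5, 0, -1], [0, 0, 5], 0], [[0, 0, -1], [0, 0, -5], 0], [[0, 0, 0], [0, 0, -5], 0], [[0, 0, 0], [0, 0, 5], 0], [[0, 0, 0], [0, 0, 0], 0]]}}

```text
clock: 14.42
eef_pos: [0.5353, -0.1464, 0.0731]
tool_rot: [0.092, 0.996, -0.0, 0.001]
ft_force: [-9.2, -0.8, 23.3]
grip_width: 0.0029
grasp_force: 63.3
```

```bash
python3 - <<'E'
from h import *
q=camera('side');o=get_obs();print(o['eef_pos'],o['ft_torque'],o['ft_force'])
r=lambda a:cv2.resize(a,(480,600),interpolation=cv2.INTER_CUBIC)
cv2.imwrite('pics/c6.png',r(q['image'][150:200,285:325])[:,:,::-1])
E
```

```text
[ 0.53531482 -0.14637486  0.07313389] [-0.18340383  2.07879393  0.13434625] [-8.36993849 -0.66151807 23.49675808]
```

View pics/c6.png

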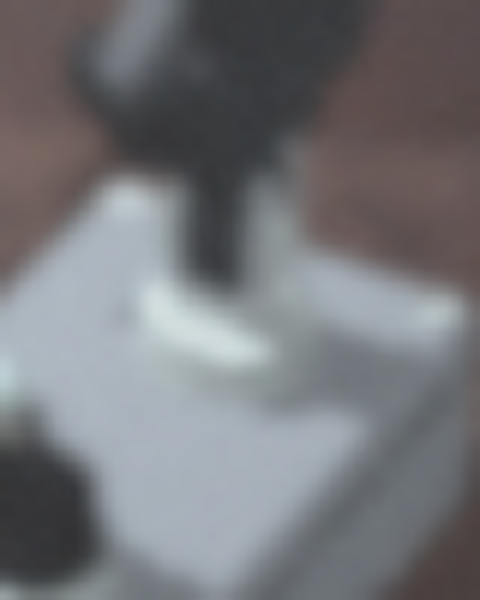

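The key is home: the shoulder meets the bezel near crop (210,300), and z stays put under 23 N. Ease the load a little and start turning.

Emit:
{"name": "drive_tool", "arguments": {"increments": [[[-1.5, 0, 0.5], [0, 0, -7], 0], [[0, 0, 0], [0, 0, -7], 0], [[0, 0, 0], [0, 0, -7], 0], [[0, 0, 0], [0, 0, -7], 0]]}}

```text
clock: 14.8
eef_pos: [0.5344, -0.1462, 0.0732]
tool_rot: [0.334, 0.942, 0.0, 0.002]
ft_force: [-5.8, -0.3, 19.1]
grip_width: 0.0029
grasp_force: 62.7
```

```bash
python3 -c "
from h import *
o=get_obs();print(o['ft_torque'],o['ft_force'],o['eef_pos'],o['tool_rot'],2*np.degrees(np.arctan2(o['tool_rot'][1],o['tool_rot'][0]))-90)"
```

```text
[-0.1302351   1.61202824  0.14531569] [-5.82385994 -0.25206917 19.09658408] [ 0.5344105  -0.14617213  0.07317627] [3.34222150e-01 9.42492356e-01 4.66181531e-04 1.86991369e-03] 50.94943608770586
```

Emit:
{"name": "drive_tool", "arguments": {"increments": [[[-1, 0, 0], [0, 0, -7], 0], [[0, 0, 0], [0, 0, -7], 0], [[0, 0, 0], [0, 0, -7], 0], [[0, 0, 0], [0, 0, -7], 0], [[0, 0, 0], [0, 0, -7], 0]]}}

```text
clock: 15.22
eef_pos: [0.5339, -0.1454, 0.0733]
tool_rot: [0.602, 0.799, 0.002, 0.002]
ft_force: [-5.7, 2.7, 19.1]
grip_width: 0.0029
grasp_force: 62.7
```

Emit:
{"name": "drive_tool", "arguments": {"increments": [[[0, 0, 0], [0, 0, -7], 0], [[0, 0, 0], [0, 0, -7], 0], [[0, 0, 0], [0, 0, -7], 0], [[0, 0, 0], [0, 0, 0], 0]]}}

```text
clock: 15.55
eef_pos: [0.534, -0.1448, 0.0733]
tool_rot: [0.737, 0.676, 0.003, 0.001]
ft_force: [-5.1, 4.1, 19.9]
grip_width: 0.0026
grasp_force: 62.8
```

```bash
python3 -c "
from h import *
o=get_obs();print(o['ft_torque'],o['ft_force'],o['eef_pos'],o['tool_rot'],2*np.degrees(np.arctan2(o['tool_rot'][1],o['tool_rot'][0]))-90,o['joint_pos'])"
```

```text
[0.6191186  1.28668059 0.01267236] [-5.07233244  4.07195827 19.8690915 ] [ 0.53401041 -0.14480387  0.07330816] [0.73666288 0.67625428 0.002697   0.00082483] -4.896325246988056 [-0.26681861  0.45784044 -0.11370422  0.9949839   0.00368823  1.38944258]
```

Emit:
{"name": "drive_tool", "arguments": {"increments": [[[-0.5, 0.5, 0], [0, 0, -7], 0], [[0, 0, 0], [0, 0, -5], 0], [[0, 0, 0], [0, 0, 0], 0]]}}

```text
clock: 15.8
eef_pos: [0.5341, -0.1444, 0.0733]
tool_rot: [0.803, 0.596, 0.003, 0.001]
ft_force: [-3.9, 2.3, 18.6]
grip_width: 0.0028
grasp_force: 62.6
```

```bash
cat > st.py <<'E'
from h import *
o=get_obs();print(o['ft_torque'],o['ft_force'],o['eef_pos'],o['tool_rot'],2*np.degrees(np.arctan2(o['tool_rot'][1],o['tool_rot'][0]))-90,o['grip_width'],o['tau'][5])
E
python3 st.py
```

```text
[0.64624051 1.02153136 0.06331656] [-3.884828    2.31066929 18.63848382] [ 0.53408005 -0.14441858  0.07329582] [0.80294167 0.59604879 0.00308739 0.00098973] -16.824684555002506 0.002838010737360198 0.5612432397902012
```

Emit:
{"name": "drive_tool", "arguments": {"increments": [[[0, 0, 0], [0, 0, -4], 0], [[0, 0, 0], [0, 0, 0], 0]]}}

```text
clock: 15.97
eef_pos: [0.5341, -0.1444, 0.0733]
tool_rot: [0.823, 0.568, 0.003, 0.001]
ft_force: [-4.4, 3.7, 17.6]
grip_width: 0.0034
grasp_force: 62.5
```

```bash
python3 st.py
```

```text
[0.60758518 0.99696442 0.08950558] [-4.44388393  3.68770243 17.59894255] [ 0.53411493 -0.14437089  0.07328879] [0.82297991 0.5680609  0.00319392 0.00083146] -20.769336163037067 0.003390179132724401 0.5020411871373653
```

Emit:
{"name": "drive_tool", "arguments": {"increments": [[[0, 0, 0], [0, 0, -4], 0], [[0, 0, 0], [0, 0, 0], 0]]}}

```text
clock: 16.13
eef_pos: [0.5342, -0.1443, 0.0733]
tool_rot: [0.842, 0.539, 0.003, 0.001]
ft_force: [-4.1, 2.3, 18.3]
grip_width: 0.003
grasp_force: 62.5
```

```bash
python3 st.py
```

```text
[0.70562358 0.97194615 0.20867075] [-4.13116038  2.31027175 18.31308494] [ 0.53419485 -0.14425557  0.07331631] [8.42159816e-01 5.39217352e-01 3.31852329e-03 6.92002948e-04] -24.73882545577864 0.0029707270891156925 0.6714075990021229
```

Emit:
{"name": "drive_tool", "arguments": {"increments": [[[0, 0, 0], [0, 0, -4], 0], [[0, 0, 0], [0, 0, 0], 0]]}}

```text
clock: 16.3
eef_pos: [0.5343, -0.1441, 0.0733]
tool_rot: [0.86, 0.51, 0.003, 0.001]
ft_force: [-3.9, 3.4, 18.7]
grip_width: 0.0025
grasp_force: 63.0
```

```bash
python3 st.py
```

```text
[0.62070413 0.92949067 0.58680587] [-3.90738921  3.43745765 18.72569289] [ 0.53429137 -0.14413578  0.07330707] [8.60225540e-01 5.09901840e-01 3.43794060e-03 5.60079747e-04] -28.685004769272545 0.002506213404086953 0.9456777200102806
```

The stop is reached: torque jumped to 0.59 N m. Let it settle and take one last look.

Emit:
{"name": "drive_tool", "arguments": {"increments": [[[0, 0, 0], [0, 0, 0.7], 0], [[0, 0, 0], [0, 0, 0], 0], [[0, 0, 0], [0, 0, 0], 0], [[0, 0, 0], [0, 0, 0], 0], [[0, 0, 0], [0, 0, 0], 0], [[0, 0, 0], [0, 0, 0], 0]]}}

```text
clock: 16.8
eef_pos: [0.5342, -0.1441, 0.0733]
tool_rot: [0.857, 0.516, 0.003, 0.001]
ft_force: [-3.5, 2.6, 18.6]
grip_width: 0.003
grasp_force: 62.7
```

```bash
python3 st.py; python3 - <<'E'
from h import *
q=camera('side')
cv2.imwrite('pics/c7.png',cv2.resize(q['image'][150:330,150:390],(800,600),interpolation=cv2.INTER_CUBIC)[:,:,::-1])
E
```

```text
[0.67372374 0.92960346 0.4200979 ] [-3.52058619  2.59734668 18.60305285] [ 0.53424725 -0.14413627  0.07329898] [8.56665956e-01 5.15859972e-01 3.40846392e-03 5.57282529e-04] -27.8896803356877 0.0030275444711482685 0.4089572746306658
```

View pics/c7.png

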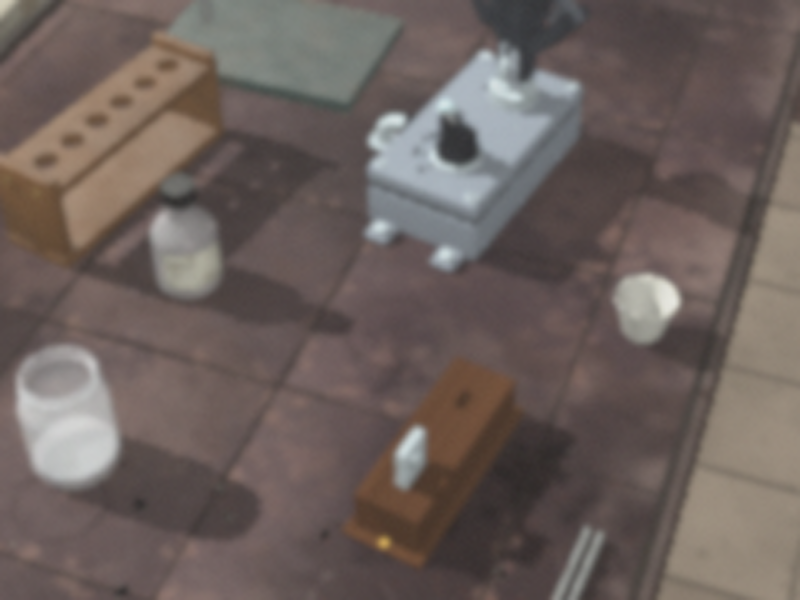

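The square key is still in the block at about (410,458), and the bottle, jar, crucible and tongs haven't moved. The round key is held at the lock, about (510,90), with a steady 0.42 N m against the stop. Handing in.

```bash
python3 -c "
from workcell import job_done
print(job_done())"
```

```text
the job is handed in; nothing more can be done
None
```

The job is handed in: the selector is on three dots and the round-bowed key is fully home, still gripped and held against the clockwise stop (about 0.42 N m); the square-bowed key and the other items look undisturbed in the last picture.

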